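# Turn the punch rack to its empty hook and hang the loose punch, pressed home

### The job

Turn the rotary tool rack by its crank until the empty forked hook faces the gap in the guard rail, then bring the loose collared punch in through the gap, hang it by its collar behind the hook's lips, and press it gently down until the stiff sliding hook is firmly on its bottom stop. Feel for the stop, as its height is not known, and never push the punch against the rack with more than 25 N. Leave the punch hanging free and upright at the gap, and leave everything else on the bench alone.

Things in the scene. Friction and masses are not known exactly. Their poses are not given: they have to be found in the camera images.
- punch: loose steel punch, 0.28 to 0.52 kg, standing on the bench, round about its z axis, 116 mm tall; origin at the centre of its underside. From the bottom: body 32 mm diameter, 0 to 50 mm; neck 14 mm diameter, 50 to 74 mm; collar 32 mm diameter, 74 to 82 mm; plain round shank to grip, 20 mm diameter, 82 to 116 mm.
- shoulder (a point): centre of the underside of the punch's collar, on its axis, 74 mm above its foot; this plane comes to rest on the hook's prongs
- shank (a point): a good grip point on the punch's axis, 104 mm above its foot (22 mm above the collar's top)
- rack: the fixed housing of the rotary rack: round grey base 220 mm across and the guard rail; origin on the bench under the carousel's axis, the gap lies towards its -x. It carries the carousel: an aluminium plate with six forked hooks, five of them full (those tools stay on), and above it a crank disc.
- axis (a point): fixed point on the carousel's vertical axis, 170 mm above the bench, near the top of the crank disc (116 mm diameter). The crank is an upright round black pin on that disc, 16 mm diameter, 45 mm tall, its foot 170 to 180 mm above the bench, 45 mm from the axis, on the same radius as the empty hook. It turns the carousel, which is stiff (about 8 N at the pin) and stays where it is left.
- carousel (a joint): carousel angle, rad, counter-clockwise from above is positive, turns freely both ways for more than a full turn; at 0 (or 6.28) the empty hook faces the gap exactly
- gap (a point): fixed point at the middle of the gap in the guard rail, 135 mm out from the axis: the empty hook's seat must come to this point seen from above. The guard rail is a round bar (10 mm) at 82 mm height and 180 mm radius round the axis, with the gap 28 degrees to each side of this direction (about 160 mm wide).
- seat (a point): seat centre of the empty forked hook, level with the tops of its two prongs, 135 mm from the carousel's axis; it turns with the carousel and goes down with the hook, and starts 117 to 137 mm above the bench. Prongs 6 mm thick; the slot between them is 17 mm wide and closed 9 mm inward of the seat; upturned lips, 5 mm high, stand on the prongs 18 to 23 mm outward of the seat.
- mouth (a point): middle of the flared mouth of the empty hook, between the prong tips, 38 mm outward of the seat and at the same height; the mouth is about 34 mm wide. The punch's neck goes in here along the radius towards the axis, with the collar above the lips and the body below the prongs, and is then let down on the prongs.
- stop (a point): fixed point on the rack's axis, 105 mm above the bench. The empty hook rides on a stiff vertical slide: about 10 N in all (the punch's weight included) moves it down, and it stays where left. Its bottom stop is 12 to 22 mm below its start, with the seat 0 to 10 mm above this point; exactly where is not measured. There the force rises sharply: 15 to 20 N means home.
- die: plain stepped steel die, 44 mm diameter below, 65 mm tall, standing; a bystander
- wrench: wrench lying on the bench, 180 mm; a bystander
- hammer: hammer lying on the bench; a bystander
- oil: grey bottle, 60 mm diameter, 160 mm tall; a bystander
- square: steel try square lying on the bench; a bystander
- gauge: round dial gauge lying on the bench, 60 mm diameter; a bystander
- vdie: heavy grooved die rail, 200 mm long, lying on the bench; a bystander
Things that resemble listed ones, but are neither listed nor needed, are in the scene too. Leave any green or pink look-alike of the punch alone.

How it is judged:
By the outcome, as a careful person would: the job done as asked, in the order asked, and still so for the second after the job is handed in, with the robot touching nothing.
It also fails if it takes over 72 s, if anything falls off the work surface, if the arm or the gripper's body presses on something with over 40 N, if the wrist force passes 120 N, or if a joint passes its speed limit or range.

### The arm

A 6-joint arm with a two-finger parallel gripper is mounted at the origin on the work surface. World frame = base frame: x ahead of the robot, y to its left, z up, the work surface at z = 0. Lengths are in m, angles in rad, forces in N, time in s.
With the tool pointing down it reaches from about 0.225 to 0.875 m from the base axis. Payload 3.4 kg.
Tool frame: the origin (TCP) lies midway between the tips of the shut fingers; the grasp point (between the pads) lies 19 mm behind it (pinch_z is the distance from the TCP to the grasp point, in m); z points along the fingers, y is the line along which they close (so a half turn about z gives the same grasp; the last joint's range is limited). The gripper opens to 85 mm and grips with 20 to 120 N. Pads are 22 mm wide; open, the fingers measure 114 mm over their backs; the gripper's body (76 mm by 85 mm) begins 54 mm behind the grasp point. The pads swing forward as they close: fully open they stand 13 mm farther back than shut.
Start: joints at [1.142, 0.276, 1.505, -0, 1.361, -0.121], TCP at [0.174, 0.548, 0.231] pointing down, gripper open.
Joint ranges: [-2.89, 2.89], [-0.75, 2.08], [0.22, 2.7], [-1.18, 4.32], [0.11, 2.71], [-2.7, 2.7]. Speed limits (rad/s): [2.57, 2.57, 3.14, 3.14, 3.14, 3.14].

### API

Orientations are given as a unit quaternion [w, x, y, z].
In Python, from rig import get_state, get_image, sign_off, pinch_z gives the robot as it stands.
- The arm moves only by the tool send_rows, never from a script. Its argument "steps" is one flat list of numbers, 5 for each row, row after row: the gripper's target within -1 to 1 (fully open at 1, half-way at 0, shut at -1), then the shift along the tool's x, y, z in cm, then the turn about the tool's z in degrees. In form: [gripper, x, y, z, roll, gripper, x, y, z, roll, ...]. A call has 1 to 12 rows; each row shifts and turns the commanded pose from where the row before left it, along the tool's axes as they then stand; what a row does not reach is not made up. A row lasts 1/10 s, in which the tool goes at most 50 mm and 8.59 degrees, less where a joint would pass 70% of its speed; a pose out of reach is approached as far as the arm can. A call is refused whole if a number of a shift passes 5 or a number of a turn 8.59, either way. A call with a gripper value outside its range is refused whole. The fingers move at their own pace and stop on an object; "newtons" is the grip in N (left out, the last holds). Time passes only in rows, so rows that do not move let the fingers close. It gives the time, the measured TCP pose, the force, the opening and the grip force at its end, in the units of the state.
- get_state(): the state, without advancing time (a new reading comes with each control period).
- get_image(name): name is "scene" or "top" or "wrist"; returns a dict with "color" (384x512x3 uint8, red, green, blue), "mtx" (3x3 intrinsics, pixels), "T" (4x4, takes a point from camera to world coordinates); the wrist camera has in their place "mount" (4x4, takes a point from camera to tool coordinates, whose origin is the TCP and whose axes are the flange's). Camera axes: x right, y down, z forward; pixel columns grow to the right and rows downward; lengths in m; the calibration is good to about 2 mm. A picture is of the moment at which its call begins: read the wrist's pose just before it. There is no depth.
- sign_off(): hands the job in; it is judged then, once.
The state is a dict: "clock": time; "qpos": joint angles; "qd": joint speeds; "effort": joint torques, N m; "position": TCP position; "ee_rot": TCP orientation; "contact_force": force on the tool from outside, world axes, zero at the start; "moment": the same for the moment, N m; "width": finger opening in m; "gripper_force": force on a finger pad.
Only numpy, scipy, OpenCV 4.12 (cv2) and the standard library are available. Lean on these libraries where they do the work, as an engineer would, in place of code of your own. Each camera call takes 0.05 s, during which the arm holds its last target. There are 200 camera calls.

## Working session

There is one attempt and no reset: what is moved stays moved. The work goes in short steps, Python scripts to look and compute and a tool call to move; the robot and the scene stay as the last step left them, time stands still between calls to the robot, and variables do not carry over. Pictures are saved under pics/ and viewed, at most 10 in all, crops included, and the job is handed in when it is done.

Besides the shell and the picture viewer there is one more tool, called after "Emit:" as name(argument=value, ...) on one line, values as JSON. send_rows: Moves the arm, as the interface text tells. Its arguments: {"type":"object","properties":{"steps":{"type":"array"},"newtons":{"type":"number"}},"required":["steps"]}

```bash
mkdir -p pics
cat > h.py <<'E'
import numpy as np, cv2
from rig import get_state, get_image
def save(n,f):
    im=get_image(n); cv2.imwrite(f,im["color"][:,:,::-1]); np.savez(f+'.npz',**{k:v for k,v in im.items()}); return im
def ray(im,u,v):
    d=np.linalg.inv(im["mtx"])@[u,v,1]; T=im["T"]; return T[:3,3],T[:3,:3]@d
def onz(im,u,v,z):
    o,d=ray(im,u,v); return o+d*(z-o[2])/d[2]
def proj(im,p):
    T=np.linalg.inv(im["T"]); c=T[:3,:3]@p+T[:3,3]; q=im["mtx"]@c; return q[:2]/q[2]
E
python3 - <<'E'
from h import *
a=save("scene","pics/s1.png");b=save("top","pics/t1.png")
print(get_state());print(a["T"],a["mtx"],b["T"],b["mtx"])
E
```

```text
{'clock': 0.1, 'qpos': array([ 1.14198606e+00,  2.76528565e-01,  1.50596477e+00,  9.74860827e-06,
        1.36071186e+00, -1.20956921e-01]), 'qd': array([ 1.51123802e-04, -1.80857829e-03, -3.08852330e-03,  1.23212782e-03,
       -5.06995384e-05, -8.02892752e-05]), 'effort': array([ 2.12728184e-03, -4.17701554e+01, -2.46404564e+01, -3.98743587e-04,
        5.87022791e-03, -1.87051782e-06]), 'position': array([0.1740212 , 0.54755883, 0.23054468]), 'ee_rot': array([-2.23437197e-04,  1.53320512e-01,  9.88176184e-01, -7.74706320e-04]), 'contact_force': array([-0.15680054,  0.18263936, -0.37168805]), 'moment': array([-0.01550518,  0.01331049,  0.04819687]), 'gripper_force': 0.0, 'width': 0.0855577818553541}
[[-0.8655564   0.29235291 -0.40662254  1.10986025]
 [ 0.50070875  0.48872971 -0.71444665  1.03457319]
 [-0.01014204 -0.82199334 -0.56940679  0.98493103]
 [ 0.          0.          0.          1.        ]] [[393.86767039   0.         253.05735359]
 [  0.         393.86767039 195.04611492]
 [  0.           0.           1.        ]] [[ 0.07610997 -0.97356511  0.21535608  0.14689115]
 [-0.99709514 -0.07367962  0.01930276 -0.05285995]
 [-0.00292514 -0.21619964 -0.9763448   1.87709818]
 [ 0.          0.          0.          1.        ]] [[496.38328459   0.         256.07306141]
 [  0.         496.38328459 193.05036512]
 [  0.           0.           1.        ]]
```

View pics/s1.png

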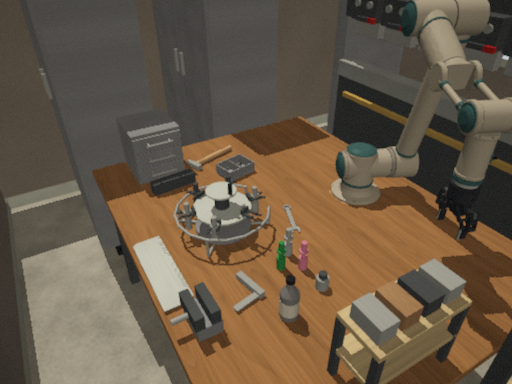

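View pics/t1.png

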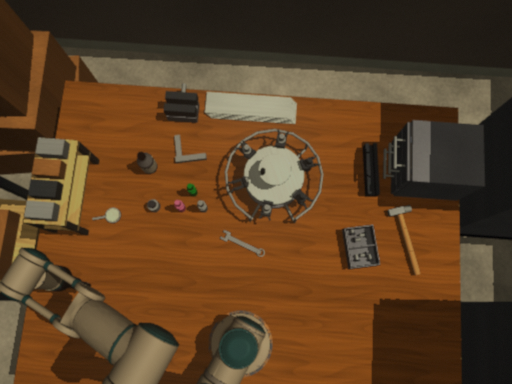

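Run:
```python
from h import *
a=cv2.imread("pics/s1.png")[150:280,160:320];b=cv2.imread("pics/t1.png")[120:262,130:340]
cv2.imwrite("pics/c1.png",cv2.resize(b,None,fx=3.8,fy=3.8,interpolation=cv2.INTER_CUBIC))
cv2.imwrite("pics/c2.png",cv2.resize(a,None,fx=4.5,fy=4.5,interpolation=cv2.INTER_CUBIC))
```

```text
(no output)
```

View pics/c1.png

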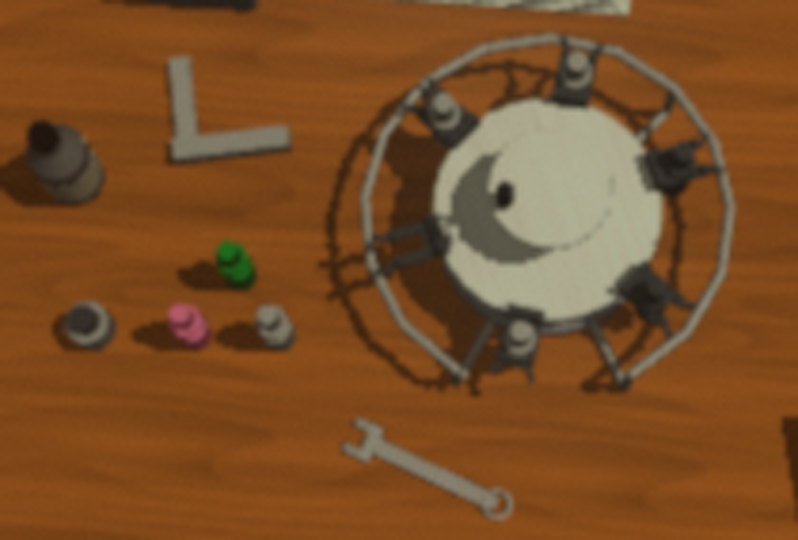

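View pics/c2.png

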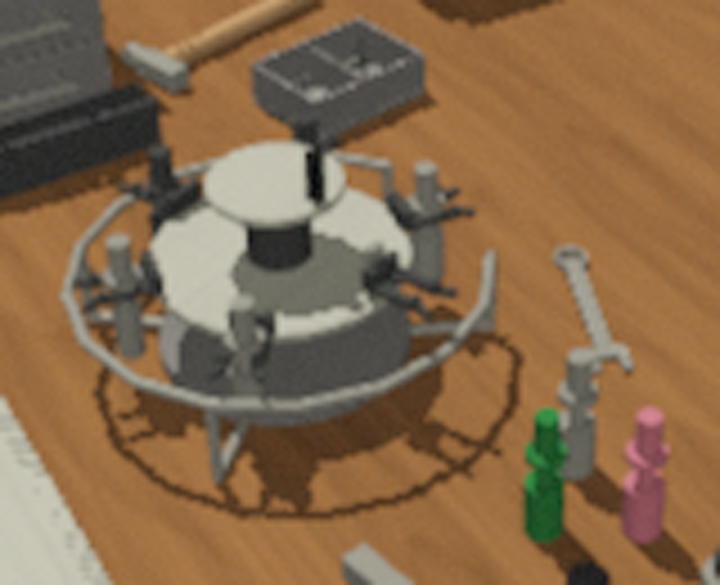

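Run:
```python
from h import *
from scipy.optimize import least_squares
L=lambda f:dict(np.load(f))
s=L("pics/s1.png.npz");t=L("pics/t1.png.npz")
c1=lambda p:(p[0]/3.8+130-.4,p[1]/3.8+120-.4); c2=lambda p:(p[0]/4.5+160-.4,p[1]/4.5+150-.4)
R=[(365,190),(430,85),(545,40),(640,60),(715,140),(732,210),(690,335),(625,382),(405,320),(460,378)]
W=np.array([onz(t,*c1(p),.087)[:2] for p in R])
f=least_squares(lambda x:np.hypot(*(W-x[:2]).T)-.18,[.5,-.1]);print("axis",f.x,f.fun*1000)
R2=[(70,290),(90,225),(130,365),(220,400),(330,398),(420,370),(470,330),(490,255)]
W2=np.array([onz(s,*c2(p),.085)[:2] for p in R2])
g=least_squares(lambda x:np.hypot(*(W2-x[:2]).T)-.18,[.5,-.1]);print("axis scene",g.x,g.fun*1000)
ax=f.x
for k in (7,9): print("gapend",np.degrees(np.arctan2(*(W[k]-ax)[::-1])))
print("pin t",onz(t,*c1((503,188)),.22),onz(t,*c1((505,200)),.175))
print("pin s",onz(s,*c2((312,130)),.22),onz(s,*c2((316,200)),.175))
print("punch top: t",onz(t,*c1((266,316)),.116)," s top",onz(s,*c2((581,356)),.116),"s foot",onz(s,*c2((579,470)),.0))
print("seat? t",onz(t,*c1((400,248)),.125))
for n,p in dict(green=(228,250),pink=(182,315),die=(85,318)).items(): print(n,onz(t,*c1(p),.116 if n!='die' else .065))
print("hookedpunch near gap t",onz(t,*c1((520,333)),.16))
```

```text
axis [ 0.61149373 -0.08024835] [ 3.18820908 -2.01707307  0.11839897  3.21002639  0.3432479  -1.58427379
  0.16824587  0.49347802 -4.01633826  4.28804603]
axis scene [ 0.61126211 -0.07842396] [ 0.09043039  3.91255031 -5.11471753  0.19506996  0.95862856  3.64559428
  1.95208486 -3.71046996]
gapend -152.55751840939692
gapend 155.94854556570704
pin t [ 0.59856739 -0.03395551  0.22      ] [ 0.59941552 -0.03615491  0.175     ]
pin s [ 0.58595469 -0.0617255   0.22      ] [ 0.60064329 -0.03047654  0.175     ]
punch top: t [0.48403652 0.18303422 0.116     ]  s top [0.48590298 0.18359463 0.116     ] s foot [0.48461337 0.18736398 0.        ]
seat? t [0.55789213 0.06084678 0.125     ]
green [0.54558372 0.22592279 0.116     ]
pink [0.47895741 0.26295819 0.116     ]
die [0.47840801 0.366617   0.065     ]
hookedpunch near gap t [ 0.47740627 -0.05920475  0.16      ]
```

```bash
cat >> h.py <<'E'
from scipy.spatial.transform import Rotation as Ro
def Rt(q): return Ro.from_quat(np.r_[q[1:],q[0]]).as_matrix()
def st():
    s=get_state(); return s,Rt(s["ee_rot"])
def to(p,yaw=90.):
    "shift (tool axes, cm, before roll) and roll to reach TCP p with tool y at yaw"
    s,R=st(); d=R.T@(np.array(p)-s["position"])*100; y=np.degrees(np.arctan2(R[1,1],R[0,1]))
    print("shift cm",d.round(2),"norm",np.linalg.norm(d).round(1),"roll",round(-((yaw-y+90)%180-90),2),"t",s["clock"])
def wrist(f):
    s,R=st(); im=get_image("wrist"); T=np.eye(4);T[:3,:3]=R;T[:3,3]=s["position"]; im["T"]=T@im["mount"]
    cv2.imwrite(f,im["color"][:,:,::-1]); np.savez(f+'.npz',**im); return im
E
python3 - <<'E'
from h import *
im=get_image("wrist"); print(im["mount"],im["mtx"]); 
from rig import pinch_z; print(pinch_z)
to([.45,-.05,.42])
E
```

```text
[[ 3.47505428e-04 -9.50048619e-01 -3.12101748e-01  7.91019778e-02]
 [ 9.99999224e-01 -4.32675658e-05  1.24514346e-03  1.00174202e-03]
 [-1.19645070e-03 -3.12101939e-01  9.50047866e-01 -1.42189791e-01]
 [ 0.00000000e+00  0.00000000e+00  0.00000000e+00  1.00000000e+00]] [[293.86391354   0.         256.78992375]
 [  0.         293.86391354 192.34750417]
 [  0.           0.           1.        ]]
0.0187
shift cm [-44.4  -48.62 -18.88] norm 68.5 roll -17.63 t 0.15
```

Emit:
send_rows(steps=[1,0,0,-4,-8.5,1,0,0,-4,-8.5,1,0,0,-4,-0.63,1,-2.16,-3.92,-0.31,0,1,-2.16,-3.92,-0.31,0,1,-2.16,-3.92,-0.31,0,1,-2.16,-3.92,-0.31,0,1,-2.16,-3.92,-0.31,0,1,-2.16,-3.92,-0.31,0,1,-2.16,-3.92,-0.31,0,1,-2.16,-3.92,-0.31,0])

```text
clock: 1.25
position: [0.3472, 0.2327, 0.3761]
ee_rot: [0.0, -0.0, 1.0, 0.0]
contact_force: [0.6, 0.4, -0.2]
width: 0.0855
gripper_force: 0.0
```

Emit:
send_rows(steps=[1,-2.16,-3.92,-0.31,0,1,-2.16,-3.92,-0.31,0,1,-2.16,-3.92,-0.31,0,1,-2.16,-3.92,-0.31,0,1,-2.16,-3.92,-0.31,0,1,-2.16,-3.92,-0.31,0,1,-2.16,-3.92,-0.31,0,1,-2.16,-3.92,-0.31,0,1,0,0,0,0,1,0,0,0,0,1,0,0,0,0])

```text
clock: 2.35
position: [0.5191, -0.0784, 0.4007]
ee_rot: [-0.0, -0.0, 1.0, 0.0]
contact_force: [-1.0, 0.3, 0.4]
width: 0.0853
gripper_force: 0.0
```

Run:
```python
from h import *
im=wrist("pics/w1.png")
to([.5989,-.0355,.30]); s,R=st(); print(s["position"],R.round(4))
cv2.imwrite("pics/w1b.png",cv2.resize(cv2.imread("pics/w1.png"),(768,576),interpolation=cv2.INTER_CUBIC))
```

```text
shift cm [-7.99  4.24 10.1 ] norm 13.6 roll 0.07 t 2.4
[ 0.51905706 -0.07806303  0.40099854] [[-1.0e+00 -1.2e-03 -3.0e-04]
 [-1.2e-03  1.0e+00  7.0e-04]
 [ 3.0e-04  7.0e-04 -1.0e+00]]
```

View pics/w1b.png

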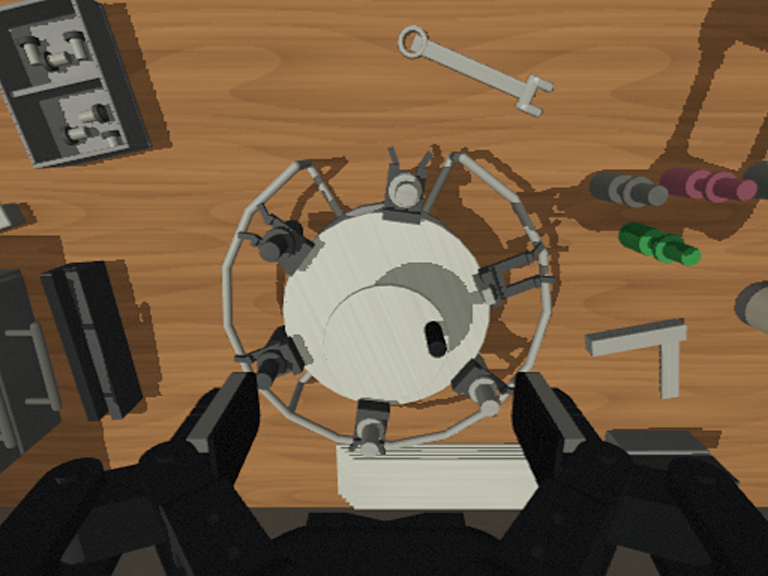

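Run:
```python
from h import *
im=dict(np.load("pics/w1.png.npz"))
P=lambda u,v,z:onz(im,u/1.5-.17,v/1.5-.17,z)
R=[(303,161),(252,214),(227,268),(231,327),(255,384),(297,418),(445,436),(515,388),(549,290),(541,240),(516,195),(460,156)]
W=np.array([P(*p,.085)[:2] for p in R])
from scipy.optimize import least_squares
f=least_squares(lambda x:np.hypot(*(W-x[:2]).T)-.18,[.6,-.08],loss="soft_l1",f_scale=.002);print("axis",f.x,(1000*(np.hypot(*(W-f.x[:2]).T)-.18)).round(1))
for k in (0,-1): print(W[k],np.degrees(np.arctan2(*(W[k]-f.x)[::-1]))%360)
print("pin top",P(438,352,.22),"foot",P(431,326,.175))
print("hook tip mid", P(545,267,.127), "seat", P(512,278,.127))
# disc ellipse: white above
d=[(323,340),(340,305),(382,285),(420,296),(445,325)]
D=np.array([P(*p,.168)[:2] for p in d])
g=least_squares(lambda x:np.hypot(*(D-x[:2]).T)-.058,[.6,-.08]);print("disc",g.x,g.fun*1000)
```

```text
axis [ 0.61547976 -0.07373925] [ 0.6 -3.2  0.2 -2.1  1.9 -2.4 -0.3 -0.5 -2.4 -0.5  1.2 -1.3]
[ 0.45639435 -0.15920877] 208.24715949246945
[ 0.4514883 -0.0027035] 156.57931131054525
pin top [ 0.60017733 -0.03454088  0.22      ] foot [ 0.59648565 -0.03581466  0.175     ]
hook tip mid [0.55438707 0.07914019 0.127     ] seat [0.56562694 0.0478575  0.127     ]
disc [ 0.61857933 -0.07686022] [ 0.41662299 -0.69742572  0.8328726  -0.57263511  0.28431947]
```

Emit:
send_rows(steps=[0.5,-2.67,1.43,2,0.07,0.5,-2.67,1.43,2,0,0.5,-2.67,1.43,2,0,0.3,0,0,3.7,0,0.3,0,0,3.7,0,0.3,0,0,3.7,0,0.3,0,0,3.9,0,0.3,0,0,0,0,0.3,0,0,0,0,0.3,0,0,0,0])

```text
clock: 3.4
position: [0.6015, -0.0361, 0.1938]
ee_rot: [0.002, 0.0, 1.0, -0.0]
contact_force: [0.6, -0.3, -0.9]
width: 0.0553
gripper_force: 0.0
```

Emit:
send_rows(steps=[-1,0,0,0,0,-1,0,0,0,0,-1,0,0,0,0,-1,0,0,0,0,-1,0,0,0,0,-1,0,0,0,0], newtons=40)

```text
clock: 4.0
position: [0.6005, -0.0359, 0.1923]
ee_rot: [0.001, 0.001, 1.0, 0.0]
contact_force: [0.2, 2.9, 5.6]
width: 0.0149
gripper_force: 39.2
```

Run:
```python
import numpy as np
a=np.radians(108+np.arange(0,75,6)); p=4.5*np.c_[np.cos(a),np.sin(a)]; d=np.diff(p,axis=0); print(np.c_[-d[:,0],d[:,1]].round(2).tolist())
```

```text
[[0.44, -0.17], [0.42, -0.21], [0.4, -0.26], [0.37, -0.3], [0.33, -0.33], [0.3, -0.37], [0.26, -0.4], [0.21, -0.42], [0.17, -0.44], [0.12, -0.45], [0.07, -0.47], [0.02, -0.47]]
```

Emit:
send_rows(steps=[-1,0.44,-0.17,0,0,-1,0.42,-0.21,0,0,-1,0.4,-0.26,0,0,-1,0.37,-0.3,0,0,-1,0,0,0,0])

```text
clock: 4.5
position: [0.5864, -0.0432, 0.1923]
ee_rot: [0.004, 0.0, 1.0, 0.002]
contact_force: [5.5, 7.9, 3.5]
width: 0.0148
gripper_force: 39.5
```

Emit:
send_rows(steps=[-1,0.33,-0.33,0,0,-1,0.3,-0.37,0,0,-1,0.26,-0.4,0,0,-1,0,0,0,0])

```text
clock: 4.9
position: [0.5756, -0.053, 0.1923]
ee_rot: [0.002, 0.0, 1.0, 0.004]
contact_force: [-0.3, 10.5, 6.2]
width: 0.0149
gripper_force: 39.9
```

Emit:
send_rows(steps=[-1,0.27,-0.42,0,0,-1,0.22,-0.44,0,0,-1,0.17,-0.46,0,0,-1,0,0,0,0])

```text
clock: 5.3
position: [0.5671, -0.066, 0.1922]
ee_rot: [-0.0, 0.0, 1.0, 0.004]
contact_force: [-2.9, 9.4, 9.6]
width: 0.0144
gripper_force: 40.2
```

Emit:
send_rows(steps=[-1,0.12,-0.48,0,0,-1,0.07,-0.49,0,0,-1,0,0,0,0,-1,0,0,0,0])

```text
clock: 5.7
position: [0.5642, -0.0754, 0.1922]
ee_rot: [-0.002, 0.0, 1.0, 0.004]
contact_force: [-4.9, 9.9, 10.7]
width: 0.015
gripper_force: 40.4
```

Run:
```python
from h import *
im=wrist("pics/w2.png"); s,R=st(); print(s["position"],s["contact_force"])
b=save("top","pics/t2.png")
from scipy.optimize import least_squares
p=np.array([[.6005,-.0359],[.5864,-.0432],[.5756,-.053],s["position"][:2]])
for r in (None,.045):
    f=least_squares(lambda x:np.hypot(*(p-x[:2]).T)-(r or x[2]),[.61,-.08,.045]);print(f.x,f.fun*1e3,np.degrees(np.arctan2(*(p-f.x[:2]).T[::-1]))%360)
cv2.imwrite("pics/w2b.png",cv2.resize(cv2.imread("pics/w2.png"),(768,576),interpolation=cv2.INTER_CUBIC))
```

```text
[ 0.5641473  -0.07539287  0.19220708] [-5.97968383 10.52024224 10.03743556]
[ 0.61901107 -0.08945498  0.05664596] [ 0.01792433 -0.05086016  0.04166525 -0.00872942] [109.06751209 125.18492141 139.97772686 165.62401856]
[ 0.6096365  -0.08101262  0.045     ] [ 1.02851348 -0.61837046 -0.91837067  0.83501162] [101.44905082 121.57143211 140.54503538 172.95734987]
```

View pics/w2b.png

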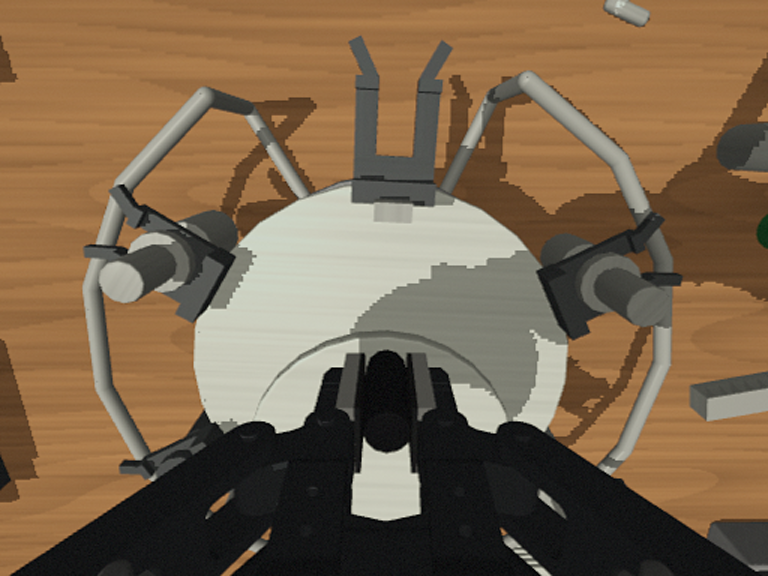

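Run:
```python
from h import *
im=dict(np.load("pics/w2.png.npz"))
P=lambda u,v,z:onz(im,u/1.5-.17,v/1.5-.17,z)[:2]
e1,e2=P(208,92,.085),P(527,76,.085); print("ends",e1,e2,np.hypot(*(e1-e2)))
n=e2-e1; print("gap dir",(np.degrees(np.arctan2(n[1],n[0]))+90)%360)
m=(e1+e2)/2; 
for z in (.117,.127,.137):
    a,b,t=P(397,157,z),P(397.5,89,z),P(401,43,z)
    print(z,"slotend",a,"lip",b,"tips",t,"len",np.hypot(*(a-b)),np.hypot(*(t-a)),"width",np.hypot(*(P(378,157,z)-P(416,157,z))),"dir",np.degrees(np.arctan2(*(t-a)[::-1]))%360,np.degrees(np.arctan2(*(b-a)[::-1]))%360)
# disc/plate arc
for z,pts,r in ((.168,[(258,405),(285,368),(320,345),(380,332),(430,340),(480,370),(503,400)],.058),):
    D=np.array([P(*p,z) for p in pts])
    from scipy.optimize import least_squares
    g=least_squares(lambda x:np.hypot(*(D-x[:2]).T)-r,[.6,-.08]);print("disc",g.x,g.fun*1000)
print("gapmid",m)
hs=im["color"]
print("pin top",P(387,432,.22),"pin foot",P(386,365,.19))
```

```text
ends [ 0.45951596 -0.16558516] [ 0.45174858 -0.00054327] 0.16522456717716605
gap dir 182.6945296578424
0.117 slotend [ 0.49103442 -0.06841354] lip [ 0.46153621 -0.06843193] tips [ 0.44300092 -0.06705308] len 0.02949821464720257 0.048052768220119314 width 0.0179921146427348 dir 178.37763531909042 180.03573113601993
0.127 slotend [ 0.49079182 -0.06875452] lip [ 0.46264889 -0.06877207] tips [ 0.44496519 -0.06745656] len 0.02814293260939196 0.04584500566856502 width 0.01716547512949088 dir 178.37763531909042 180.0357311360199
0.137 slotend [ 0.49054921 -0.0690955 ] lip [ 0.46376157 -0.06911221] tips [ 0.44692946 -0.06786005] len 0.02678765057158135 0.04363724311701067 width 0.016338835616246966 dir 178.3776353190904 180.0357311360199
disc [ 0.61648232 -0.07604874] [ 0.52016883  0.04270625 -0.08844301 -0.19153099 -0.23666164 -0.0361014
  0.63746373]
gapmid [ 0.45563227 -0.08306421]
pin top [ 0.56916457 -0.0743167 ] pin foot [ 0.56216881 -0.07432182]
```

Emit:
send_rows(steps=[-1,0.01,-0.22,0,0,-1,0,-0.21,0,0,-1,0,0,0,0,-1,0,0,0,0])

```text
clock: 6.2
position: [0.5635, -0.0789, 0.1922]
ee_rot: [-0.002, 0.0, 1.0, 0.005]
contact_force: [-6.5, 11.4, 12.9]
width: 0.0146
gripper_force: 40.6
```

```bash
cat > m.py <<'E'
from h import *
import sys
im=wrist(sys.argv[1]); s,R=st(); print(s["position"],s["contact_force"],s["clock"])
c=cv2.imread(sys.argv[1])[0:200,40:472]
cv2.imwrite(sys.argv[1]+"c.png",cv2.resize(c,None,fx=1.85,fy=1.85,interpolation=cv2.INTER_CUBIC))
E
python3 m.py pics/w3.png
```

```text
[ 0.56351285 -0.07886603  0.19224137] [-5.97894028 12.79494757 12.96390001] 6.25
```

View pics/w3.pngc.png

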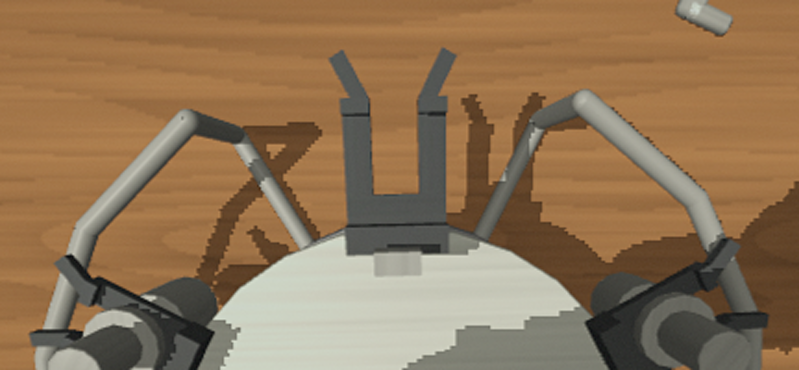

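Run:
```python
from h import *
im=dict(np.load("pics/w3.png.npz"))
P=lambda u,v,z:onz(im,u/1.85+40-.23,v/1.85-.23,z)[:2]
e1,e2=P(188,116,.085),P(585,97,.085);m=(e1+e2)/2;n=e2-e1
print("ends",e1,e2,"mid",m,"dir",(np.degrees(np.arctan2(n[1],n[0]))+90)%360)
z=.124
a,b,t=P(395,195,z),P(393.5,103,z),P(392.5,53,z)
print("slot end",a,"lip",b,"tip",t)
for A in ([.6165,-.0765],[.6135,-.0775],[.6155,-.0737]):
    g=lambda q:(np.degrees(np.arctan2(*(q-np.array(A))[::-1]))%360).round(2); print(A,"gap",g(m),"hook",g(a),g(b),g(t),np.hypot(*(a-A)))
```

```text
ends [ 0.45965083 -0.16677251] [4.52119520e-01 8.81648521e-05] mid [ 0.45588518 -0.08334217] dir 182.58431027742236
slot end [ 0.49056162 -0.07974219] lip [ 0.45932703 -0.08016192] tip [ 0.4435701  -0.08043742]
[0.6165, -0.0765] gap 182.44 hook 181.47 181.33 181.3 0.1259801094982724
[0.6135, -0.0775] gap 182.12 hook 181.04 180.99 180.99 0.12295882769305203
[0.6155, -0.0737] gap 183.46 hook 182.77 182.37 182.24 0.12508440153640626
```

Emit:
send_rows(steps=[-1,0,-0.08,0,0,-1,0,0,0,0,-1,0,0,0,0])

```text
clock: 6.55
position: [0.5635, -0.0789, 0.1922]
ee_rot: [-0.002, 0.0, 1.0, 0.005]
contact_force: [-5.6, 14.4, 11.0]
width: 0.0146
gripper_force: 40.7
```

Emit:
send_rows(steps=[0.2,0,0,0,0,0.2,0,0,0,0,0.2,0,0,0,0,0.2,0,0,0,0])

```text
clock: 6.95
position: [0.5661, -0.0853, 0.1906]
ee_rot: [-0.0, 0.001, 1.0, -0.0]
contact_force: [0.3, 0.7, -0.1]
width: 0.0512
gripper_force: 0.0
```

Run:
```python
from h import *
a=dict(np.load("pics/w3.png.npz")); im=wrist("pics/w4.png"); s,R=st(); print(s["position"],s["contact_force"],s["width"])
# templates tracked from w3 to w4: slot base, tips, rail ends
g0=cv2.cvtColor(a["color"],cv2.COLOR_RGB2GRAY);g1=cv2.cvtColor(im["color"],cv2.COLOR_RGB2GRAY)
Q=lambda u,v:(u/1.85+40-.23,v/1.85-.23)
pts=np.float32([Q(373,195),Q(417,195),Q(340,103),Q(447,100),Q(330,54),Q(452,52),Q(188,116),Q(585,97)])
q,ok,_=cv2.calcOpticalFlowPyrLK(g0,g1,pts.reshape(-1,1,2),None,winSize=(15,15)); q=q[:,0]
print(ok.ravel(),(q-pts).round(2).tolist())
W=lambda i,z:onz(im,*q[i],z)[:2]
m=(W(6,.085)+W(7,.085))/2
for A in ([.6165,-.0765],):
    g=lambda p:(np.degrees(np.arctan2(*(p-np.array(A))[::-1]))%360).round(2)
    print("mid",m,g(m),[g((W(i,.124)+W(i+1,.124))/2) for i in (0,2,4)],(W(0,.124)+W(1,.124))/2)
im=save("top","pics/t3.png")
print(onz(im,*[(268/3.8+129.6),(316/3.8+119.6)],.116))
to([.4845,.1835,.26])
```

```text
[ 0.5661113  -0.08523914  0.19064937] [-0.7263183  -0.21419712  0.15529264] 0.0512508648083942
[1 1 1 1 1 1 1 1] [[9.529999732971191, -4.440000057220459], [9.6899995803833, -4.309999942779541], [9.539999961853027, -5.21999979019165], [10.8100004196167, -5.489999771118164], [9.319999694824219, -5.389999866485596], [11.25, -6.25], [8.239999771118164, -4.179999828338623], [11.260000228881836, -5.019999980926514]]
mid [ 0.45597413 -0.08342172] 182.47 [np.float64(181.68), np.float64(181.46), np.float64(181.62)] [ 0.49058689 -0.08018995]
[0.48418043 0.18113408 0.116     ]
shift cm [ 8.21 26.85 -6.94] norm 28.9 roll -0.1 t 7.05
```

Emit:
send_rows(steps=[0.2,0,0,-4.5,0,0.2,0,0,-4.5,0,0.2,2.1,3.79,0,0,0.2,2.1,3.79,0,0,0.2,2.1,3.79,0,0,0.2,2.1,3.79,0,0,0.2,2.1,3.79,0,0,0.2,2.1,3.79,0,0,0.2,2.1,3.79,0,0,0.2,0,0,0,0,0.2,0,0,0,0])

```text
clock: 8.15
position: [0.4192, 0.1812, 0.281]
ee_rot: [0.0, -0.001, 1.0, -0.0]
contact_force: [-0.6, 0.3, 0.2]
width: 0.0512
gripper_force: 0.0
```

Run:
```python
from h import *
im=wrist("pics/w5.png"); s,R=st(); print(s["position"],R.round(4))
cv2.imwrite("pics/w5b.png",cv2.resize(cv2.imread("pics/w5.png"),(768,576),interpolation=cv2.INTER_CUBIC))
print(proj(im,np.array([.4845,.1835,.116]))*1.5)
```

```text
[0.41971744 0.18044548 0.28095778] [[-1.e+00  6.e-04  8.e-04]
 [ 6.e-04  1.e+00 -7.e-04]
 [-8.e-04 -7.e-04 -1.e+00]]
[386.88727322 341.94976162]
```

View pics/w5b.png

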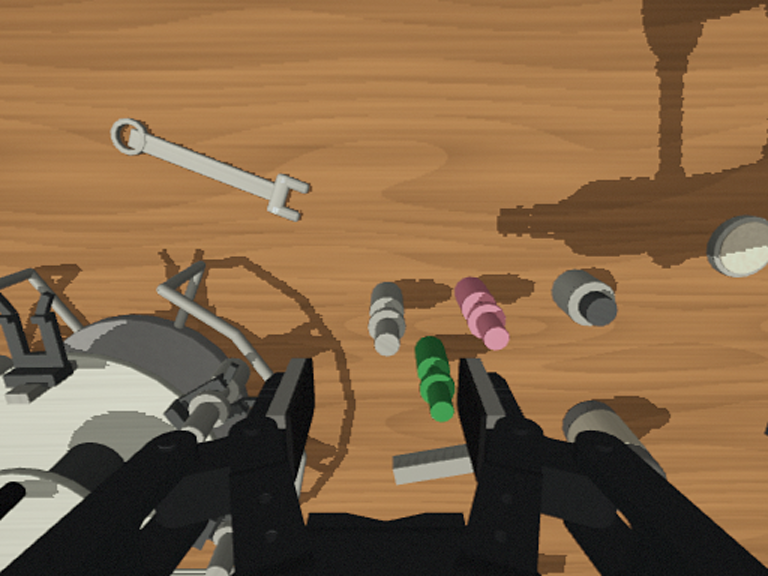

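Emit:
send_rows(steps=[0.2,-3.25,0.15,2,0,0.2,-3.25,0.15,2,0,0.2,0,0,0,0,0.2,0,0,4,0,0.2,0,0,4,0,0.2,0,0,4,0,0.2,0,0,3.5,0,0.2,0,0,0,0,0.2,0,0,0,0,0.2,0,0,0,0])

```text
clock: 9.2
position: [0.4864, 0.1836, 0.088]
ee_rot: [0.002, 0.001, 1.0, 0.0]
contact_force: [0.1, 0.7, 0.3]
width: 0.0513
gripper_force: 0.0
```

Run:
```python
from h import *
to([.4845,.1834,.087]); s,R=st(); print(s["position"],s["contact_force"])
```

```text
shift cm [ 0.19 -0.02  0.1 ] norm 0.2 roll -0.13 t 9.2
[0.4863966  0.18355067 0.08800295] [0.07081929 0.70692582 0.33743163]
```

Emit:
send_rows(steps=[-1,0.15,0,0.1,0,-1,0,0,0,0,-1,0,0,0,0,-1,0,0,0,0,-1,0,0,0,0,-1,0,0,0,0,-1,0,0,0,0], newtons=90)

```text
clock: 9.9
position: [0.4837, 0.1834, 0.0865]
ee_rot: [0.001, 0.0, 1.0, -0.0]
contact_force: [-0.2, -2.0, 6.2]
width: 0.0177
gripper_force: 87.7
```

Emit:
send_rows(steps=[-1,0,0,-1.0,0,-1,0,0,-3,0,-1,0,0,-4,0,-1,0,0,-4,0,-1,0,0,0,0,-1,0,0,0,0,-1,0,0,0,0])

```text
clock: 10.6
position: [0.4812, 0.1834, 0.2033]
ee_rot: [-0.002, 0.001, 1.0, -0.0]
contact_force: [0.0, 0.4, -3.9]
width: 0.0175
gripper_force: 88.5
```

Run:
```python
from h import *
s,R=st(); print(s["position"],s["contact_force"],s["moment"],s["width"],R.round(4)); im=wrist("pics/w6.png")
cv2.imwrite("pics/w6b.png",cv2.resize(cv2.imread("pics/w6.png"),(768,576),interpolation=cv2.INTER_CUBIC))
```

```text
[0.48119712 0.18337519 0.20326885] [ 0.01632736  0.3866726  -3.92414157] [ 0.04128121 -0.00021073  0.0447469 ] 0.017493439852631503 [[-1.0e+00  1.3e-03 -3.9e-03]
 [ 1.3e-03  1.0e+00 -7.0e-04]
 [ 3.9e-03 -7.0e-04 -1.0e+00]]
```

View pics/w6b.png

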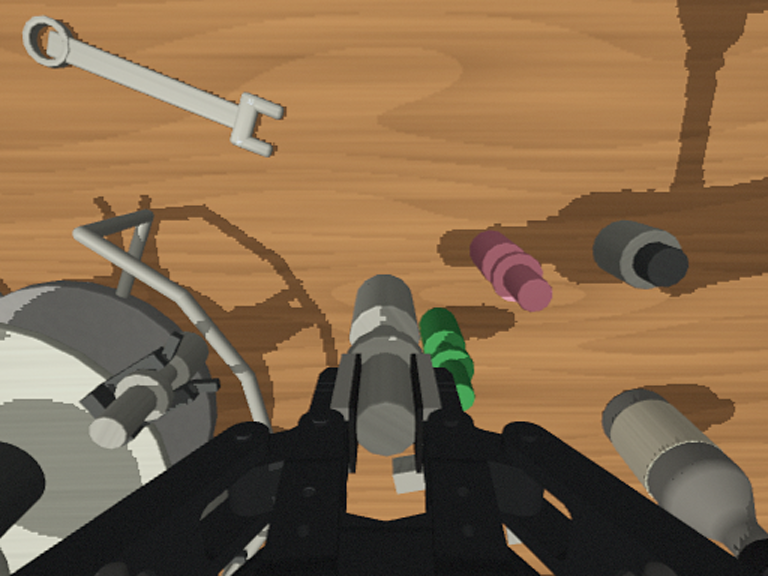

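Run:
```python
from h import *
w5=dict(np.load("pics/w5.png.npz")); w6=dict(np.load("pics/w6.png.npz"))
c=cv2.cvtColor(w5["color"],cv2.COLOR_RGB2HSV)[185:255,0:60]
for i,r in enumerate(c): print(185+i,''.join('.' if h[1]>90 else ('#' if h[2]<75 else ('+' if h[2]<120 else ' ')) for h in r))
s=np.linalg.inv(w6["T"]@np.linalg.inv(w6["mount"]))
for top in (.0295,): 
    p=onz(w6,387/1.5-.17,430/1.5-.17,.2033+top); print("top face centre", p, "tool", (s@np.r_[p,1])[:3])
```

```text
185 +##################++ ++++#+................................
186 ################+..      ++#+...............................
187 ##############+....       ++##..............................
188 ###########.........      +++##.............................
189 ########.............      +++#.............................
190 ######+...............      +++#............................
191 ###....................   ++++++#...........................
192 +.......................  +++++++#..........................
193 ......................... +++++++++.........................
194 .......................... +++###+#+........................
195 #..........................+#########.......................
196 #..........................+##########......................
197 #..........................++++#######......................
198 ###........................++++++###++#.....................
199 ####......................++++++####+++#....................
200 #####.....................++++++###+ ++++...................
201 ######...................+++++++###   ++##..............
[... 2843 characters left out ...]
############+        
246 ####+   +#########################################          
247 ###+   +#########################################           
248 ##+  +###########################################           
249 ++++############################################            
250   +##############++++++++++++++++++###########+             
251   +++++++++++++++++++++++++++++++++##########               
252    ++++++++++++++++++++++++++++++++#########                
253    +++++++++++++++++++++++++++++++++######+                 
254    +++++++++++++++++++++++++++++++++#####                   
top face centre [0.48422694 0.18466498 0.2328    ] tool [-0.00291254  0.0012715  -0.02954374]
```

Run:
```python
from h import *
L=lambda f:dict(np.load(f))
w3,w5=L("pics/w3.png.npz"),L("pics/w5.png.npz")
def tri(a,b):
    (o1,d1),(o2,d2)=a,b; A=np.c_[d1,-d2]; k=np.linalg.lstsq(A,o2-o1,rcond=None)[0]; p,q=o1+k[0]*d1,o2+k[1]*d2; return ((p+q)/2).round(4),np.linalg.norm(p-q).round(4)
Q=lambda u,v:(u/1.85+40-.23,v/1.85-.23)
print("slot end",tri(ray(w3,*Q(395,195)),ray(w5,23.2,236.8)))
print("right corner",tri(ray(w3,*Q(417,195)),ray(w5,30.6,236.8)))
print("left corner",tri(ray(w3,*Q(373,195)),ray(w5,15.7,236.8)))
```

```text
slot end (array([ 0.4907, -0.0796,  0.126 ]), np.float64(0.0005))
right corner (array([ 0.4908, -0.0715,  0.1258]), np.float64(0.0006))
left corner (array([ 0.4907, -0.0877,  0.1262]), np.float64(0.0004))
```

Emit:
send_rows(steps=[-1,1.37,-3.79,0,0,-1,1.37,-3.79,0,0,-1,1.37,-3.79,0,0,-1,1.37,-3.79,0,0,-1,1.37,-3.79,0,0,-1,1.37,-3.79,0,0,-1,1.37,-3.79,0,0,-1,0,0,2.6,0,-1,0,0,2.6,0,-1,0,0,0,0,-1,0,0,0,0,-1,0,0,0,0])

```text
clock: 11.85
position: [0.3874, -0.0815, 0.1535]
ee_rot: [0.001, 0.0, 1.0, -0.0]
contact_force: [0.2, 0.1, -2.7]
width: 0.0176
gripper_force: 89.1
```

Run:
```python
from h import *
to([.43,-.083,.150]); s,R=st(); print(s["position"],s["contact_force"],R.round(4))
```

```text
shift cm [-4.26 -0.15  0.36] norm 4.3 roll -0.03 t 11.85
[ 0.38743322 -0.08151983  0.15351619] [ 0.17403744  0.05746668 -2.73979983] [[-1.0e+00  6.0e-04  1.1e-03]
 [ 6.0e-04  1.0e+00 -3.0e-04]
 [-1.1e-03 -3.0e-04 -1.0e+00]]
```

Emit:
send_rows(steps=[-1,-1.5,-0.08,0.35,0,-1,-1.5,0,0,0,-1,-1,0,0,0,-1,-0.8,0,0,0,-1,0,0,0,0,-1,0,0,0,0])

```text
clock: 12.45
position: [0.4344, -0.0822, 0.1491]
ee_rot: [-0.001, 0.0, 1.0, 0.0]
contact_force: [0.4, 0.2, -2.7]
width: 0.0177
gripper_force: 89.2
```

Emit:
send_rows(steps=[-1,-0.8,0.02,0,0,-1,-0.8,0.02,0,0,-1,-0.8,0.02,0,0,-1,0,0,0,0,-1,0,0,0,0])

```text
clock: 12.95
position: [0.4587, -0.0818, 0.1493]
ee_rot: [-0.0, 0.001, 1.0, 0.0]
contact_force: [0.2, 0.4, -3.8]
width: 0.0174
gripper_force: 89.1
```

Emit:
send_rows(steps=[-1,-0.5,0.01,0,0,-1,-0.5,0.01,0,0,-1,-0.5,0.01,0,0,-1,0,0,0,0,-1,0,0,0,0])

```text
clock: 13.45
position: [0.4736, -0.0815, 0.1493]
ee_rot: [-0.0, 0.001, 1.0, 0.0]
contact_force: [-0.1, -0.1, -3.0]
width: 0.0178
gripper_force: 89.1
```

Emit:
send_rows(steps=[-1,-0.2,0,0,0,-1,-0.2,0,0,0,-1,0,0,0,0,-1,0,0,0,0])

```text
clock: 13.85
position: [0.4776, -0.0815, 0.1494]
ee_rot: [-0.0, 0.001, 1.0, 0.0]
contact_force: [0.1, 0.3, -2.9]
width: 0.0178
gripper_force: 89.1
```

Emit:
send_rows(steps=[-1,-0.2,0,0,0,-1,0,0,0,0,-1,0,0,0,0])

```text
clock: 14.15
position: [0.4797, -0.0815, 0.1494]
ee_rot: [0.0, 0.001, 1.0, 0.0]
contact_force: [0.0, -0.0, -2.8]
width: 0.0176
gripper_force: 89.1
```

Emit:
send_rows(steps=[-1,-0.2,0,0,0,-1,0,0,0,0,-1,0,0,0,0])

```text
clock: 14.45
position: [0.4804, -0.0815, 0.1492]
ee_rot: [-0.001, 0.001, 1.0, 0.0]
contact_force: [-3.8, -0.6, -1.1]
width: 0.0176
gripper_force: 89.2
```

Emit:
send_rows(steps=[-1,-0.2,0,0,0,-1,0,0,0,0,-1,0,0,0,0])

```text
clock: 14.75
position: [0.4809, -0.0814, 0.149]
ee_rot: [-0.003, 0.0, 1.0, 0.0]
contact_force: [-7.0, 0.1, -0.1]
width: 0.0177
gripper_force: 89.3
```

Emit:
send_rows(steps=[-1,0.3,0,0,0,-1,0.25,0,0,0,-1,0,0,0,0,-1,0,0,0.3,0,-1,0,0,0.3,0,-1,0,0,0,0,-1,0,0,0,0])

```text
clock: 15.45
position: [0.4782, -0.0815, 0.1432]
ee_rot: [-0.0, 0.001, 1.0, 0.0]
contact_force: [-0.1, 0.0, -3.0]
width: 0.0181
gripper_force: 89.2
```

Emit:
send_rows(steps=[-1,0,0,0.2,0,-1,0,0,0,0,-1,0,0,0,0])

```text
clock: 15.75
position: [0.4782, -0.0815, 0.1413]
ee_rot: [-0.0, 0.001, 1.0, 0.0]
contact_force: [0.5, 0.6, -3.7]
width: 0.0172
gripper_force: 89.2
```

Emit:
send_rows(steps=[-1,0,0,0.2,0,-1,0,0,0,0,-1,0,0,0,0])

```text
clock: 16.05
position: [0.4781, -0.0815, 0.1393]
ee_rot: [-0.0, 0.001, 1.0, 0.0]
contact_force: [0.3, -0.7, -4.1]
width: 0.0174
gripper_force: 89.2
```

Emit:
send_rows(steps=[-1,0,0,0.1,0,-1,0,0,0.1,0,-1,0,0,0,0,-1,0,0,0,0])

```text
clock: 16.45
position: [0.4783, -0.0816, 0.1382]
ee_rot: [0.0, 0.001, 1.0, -0.0]
contact_force: [-3.7, 0.5, 5.7]
width: 0.0179
gripper_force: 90.2
```

Emit:
send_rows(steps=[-1,0,0,0.1,0,-1,0,0,0.1,0,-1,0,0,0,0,-1,0,0,0,0])

```text
clock: 16.85
position: [0.4783, -0.0816, 0.1361]
ee_rot: [0.0, 0.001, 1.0, -0.0]
contact_force: [-2.3, -0.2, 5.5]
width: 0.0174
gripper_force: 90.3
```

Emit:
send_rows(steps=[-1,0,0,0.1,0,-1,0,0,0.1,0,-1,0,0,0,0,-1,0,0,0,0])

```text
clock: 17.25
position: [0.4783, -0.0816, 0.134]
ee_rot: [0.0, 0.001, 1.0, -0.0]
contact_force: [-2.3, 1.0, 6.2]
width: 0.0179
gripper_force: 90.3
```

Emit:
send_rows(steps=[-1,0,0,0.1,0,-1,0,0,0.1,0,-1,0,0,0.1,0,-1,0,0,0.1,0,-1,0,0,0.1,0,-1,0,0,0,0,-1,0,0,0,0])

```text
clock: 17.95
position: [0.4783, -0.0816, 0.1289]
ee_rot: [0.0, 0.001, 1.0, -0.0]
contact_force: [-2.1, 0.9, 5.7]
width: 0.0179
gripper_force: 90.3
```

Emit:
send_rows(steps=[-1,0,0,0.1,0,-1,0,0,0,0,-1,0,0,0,0])

```text
clock: 18.25
position: [0.4783, -0.0816, 0.1279]
ee_rot: [0.0, 0.001, 1.0, -0.0]
contact_force: [-2.1, -0.8, 5.4]
width: 0.0174
gripper_force: 90.3
```

Emit:
send_rows(steps=[-1,0,0,0.1,0,-1,0,0,0,0,-1,0,0,0,0])

```text
clock: 18.55
position: [0.4783, -0.0816, 0.1268]
ee_rot: [0.0, 0.001, 1.0, -0.0]
contact_force: [-2.7, 0.1, 5.2]
width: 0.0176
gripper_force: 90.3
```

Emit:
send_rows(steps=[-1,0,0,0.05,0,-1,0,0,0.05,0,-1,0,0,0,0])

```text
clock: 18.85
position: [0.4783, -0.0816, 0.1259]
ee_rot: [0.0, 0.001, 1.0, -0.0]
contact_force: [-2.5, 0.2, 4.9]
width: 0.0176
gripper_force: 90.3
```

Emit:
send_rows(steps=[-1,0,0,0.05,0,-1,0,0,0.05,0,-1,0,0,0,0])

```text
clock: 19.15
position: [0.4783, -0.0816, 0.1249]
ee_rot: [0.0, 0.001, 1.0, -0.0]
contact_force: [-1.8, 0.1, 5.8]
width: 0.018
gripper_force: 90.3
```

Emit:
send_rows(steps=[-1,0,0,0.05,0,-1,0,0,0.05,0,-1,0,0,0,0])

```text
clock: 19.45
position: [0.4783, -0.0816, 0.1239]
ee_rot: [0.0, 0.001, 1.0, -0.0]
contact_force: [-1.6, -0.3, 4.6]
width: 0.0179
gripper_force: 90.3
```

Emit:
send_rows(steps=[-1,0,0,0.05,0,-1,0,0,0.05,0,-1,0,0,0,0])

```text
clock: 19.75
position: [0.4783, -0.0816, 0.1229]
ee_rot: [0.0, 0.001, 1.0, -0.0]
contact_force: [-2.3, 1.0, 4.2]
width: 0.0175
gripper_force: 90.3
```

Emit:
send_rows(steps=[-1,0,0,0.05,0,-1,0,0,0.05,0,-1,0,0,0,0])

```text
clock: 20.05
position: [0.4783, -0.0816, 0.1219]
ee_rot: [0.0, 0.001, 1.0, -0.0]
contact_force: [-2.4, 1.0, 5.6]
width: 0.0173
gripper_force: 90.3
```

Emit:
send_rows(steps=[-1,0,0,0.05,0,-1,0,0,0.05,0,-1,0,0,0,0])

```text
clock: 20.35
position: [0.4783, -0.0816, 0.121]
ee_rot: [0.0, 0.001, 1.0, -0.0]
contact_force: [-1.7, 1.3, 6.2]
width: 0.0178
gripper_force: 90.4
```

Emit:
send_rows(steps=[-1,0,0,0.05,0,-1,0,0,0.05,0,-1,0,0,0,0])

```text
clock: 20.65
position: [0.4783, -0.0816, 0.1208]
ee_rot: [0.0, 0.001, 1.0, -0.0]
contact_force: [-3.6, 0.1, 11.9]
width: 0.0175
gripper_force: 91.0
```

Emit:
send_rows(steps=[-1,0,0,0.03,0,-1,0,0,0,0,-1,0,0,0,0])

```text
clock: 20.95
position: [0.4783, -0.0816, 0.1208]
ee_rot: [0.001, 0.001, 1.0, -0.0]
contact_force: [-4.8, 0.5, 13.0]
width: 0.0177
gripper_force: 91.2
```

Emit:
send_rows(steps=[-1,0,0,0.03,0,-1,0,0,0,0,-1,0,0,0,0])

```text
clock: 21.25
position: [0.4783, -0.0817, 0.1207]
ee_rot: [0.001, 0.001, 1.0, -0.0]
contact_force: [-4.9, 0.8, 15.3]
width: 0.0175
gripper_force: 91.4
```

Emit:
send_rows(steps=[-1,0.05,0,-0.1,0,-1,0.03,0,-0.05,0,-1,0,0,0,0,-1,0,0,0,0])

```text
clock: 21.65
position: [0.4782, -0.0816, 0.1209]
ee_rot: [0.001, 0.001, 1.0, -0.0]
contact_force: [-0.1, 1.0, 6.2]
width: 0.0171
gripper_force: 90.6
```

Emit:
send_rows(steps=[-1,0,0,-0.05,0,-1,0,0,0,0,-0.5,0,0,0,0,-0.3,0,0,0,0,0,0,0,0,0,0,0,0,0,0,0,0,0,0,0,0,0,0,0,0])

```text
clock: 22.45
position: [0.4773, -0.0815, 0.1207]
ee_rot: [-0.0, 0.001, 1.0, 0.0]
contact_force: [-0.5, 0.8, 0.8]
width: 0.0427
gripper_force: 0.0
```

Emit:
send_rows(steps=[0,0,0,-0.5,0,0,0,0,-2,0,0,0,0,-4,0,0,0,0,-4,0,0,2,0,-4,0,0,3,0,0,0,0,3,0,0,0,0,0,0,0,0,0,0,0,0,0])

```text
clock: 23.35
position: [0.3973, -0.0815, 0.2665]
ee_rot: [0.001, 0.001, 1.0, -0.0]
contact_force: [0.9, -0.5, -0.6]
width: 0.0426
gripper_force: 0.0
```

Run:
```python
from h import *
im=wrist("pics/w7.png"); s,R=st(); print(s["position"],s["contact_force"],s["width"],s["clock"])
t=save("top","pics/t4.png"); sc=save("scene","pics/s4.png")
A=cv2.resize(cv2.imread("pics/w7.png")[60:384,60:452],(480,397))
B=cv2.resize(cv2.imread("pics/s4.png")[150:280,160:320],(320,260),interpolation=cv2.INTER_CUBIC)
C=np.zeros((400,800,3),np.uint8); C[:397,:480]=A; C[:260,480:]=B; cv2.imwrite("pics/fin.png",C)
print(proj(im,np.array([.4798,-.0816,.1502])))
```

```text
[ 0.39792033 -0.08158781  0.26626558] [ 0.0741034   0.73764061 -0.64422457] 0.0428173293562488 23.4
[255.88488588 264.07849782]
```

View pics/fin.png

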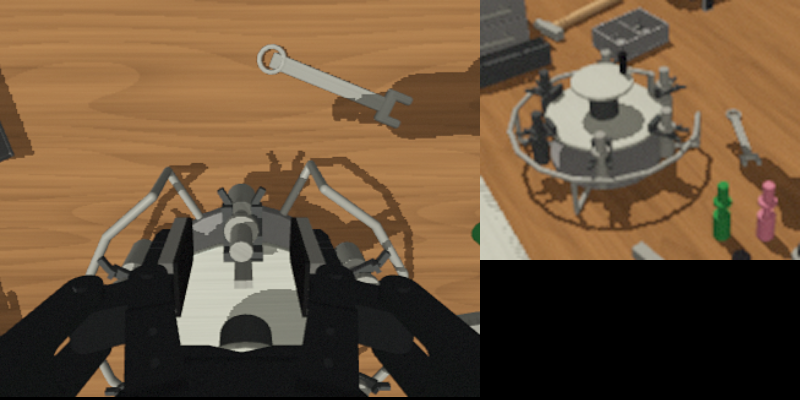

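The last picture shows the punch hanging upright in the hook. Its top is at full-image pixel (257, 264) and I predicted (256, 264). The hook is centred between the rail ends, and the gripper is clear.

```bash
python3 -c "
from rig import sign_off; print(sign_off())"
```

```text
the job is handed in; nothing more can be done
None
```

The job is handed in at about 23 s: the punch hangs upright and free in the hook, which is about 1° or less from the gap's centre by camera. The hook was pressed onto its stop at 15.3 N measured (about 19 N with the punch's weight), the arm is clear, and the arm touched only the crank pin, the punch and its hook.

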